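# Hold the spring clip open around the stock card

### The job

Squeeze the handles of the big black spring clip lying on the bench so that its jaws gape wide, lift it, and bring it level around the upright free edge of the taller stock card, about halfway up, that edge well inside the mouth and both jaws clear of the card, so that a delivery note can be slipped in. Finish like that, still holding the clip squeezed open in the air: do not let go. Leave the card stands and everything else where they are.

Things in the scene. Friction and masses are not known exactly. Their poses are not given: they have to be found in the camera images.
- clip: Spring clip: two black arms on an upright steel hinge pin, lying on its side on the bench, 34 mm tall, about 110 mm long, about 0.09 kg. Origin on the hinge axis at the underside; x along the middle line to the jaw tips (60 mm from the hinge), z up along the hinge. Symmetric about its xz plane; both arms move equally. Jaws gape to about 38 mm at the tips. Let go, it shuts.
- clip_grip (a point): Good place to squeeze: on the middle line between the handles, 40 mm behind the hinge, 17 mm above the clip's underside; axes as clip. The handles are flat upright plates, 33 mm tall, 5 mm thick, ending 54 mm behind the hinge. At rest they splay to 56 mm over their ends; squeezed across y (5 N to start, 11 N at full gape) they stop parallel, 25 mm over the outsides.
- clip_jaw (a joint): Opening angle of one arm (the other mirrors it): 0 with the jaws shut, spring-loaded towards 0; 0.30 rad with the handles parallel and the jaws wide open, stop at 0.31.
- clip_mouth (a point): Point on the clip's middle line between the jaws, 45 mm ahead of the hinge (15 mm short of the jaw tips), at half the clip's height (17 mm above its underside). Axes as clip.
- tall_card: Taller stock card: stiff off-white board 140 mm long, 5 mm thick, upright in a slotted wooden foot 90 x 90 x 28 mm (rails to 40 mm); loose, 1.3 kg, on the left or right. Board from 30 to 170 mm above the bench. Origin at the foot's underside centre, z up, x in the board's plane. On the -x side (towards the robot) the board overhangs the foot by 45 mm and ends in its free edge.
- card_edge (a point): Middle of the tall card's free upright edge, at half the board's height (100 mm above the bench), 90 mm from the foot's centre. Axes as tall_card: +x points into the board.
- low_card: The lower stock card, not to be used: like the tall one but its top is only 105 mm above the bench. It stands on the other side. Origin and axes as for the tall card.
- screwdriver: Bystander: screwdriver lying on the bench between the card stands, origin at its underside.
- tape: Bystander: black tape measure, 65 x 35 x 60 mm, origin at the centre of its underside.
- coupling: Bystander: grey pipe coupling, 38 mm diameter, 50 mm tall, standing behind the screwdriver, origin at the centre of its underside.
- jar: Bystander: jar, 56 mm diameter, 60 mm tall, origin at the centre of its underside.
- carton: Bystander: small carton, 90 x 70 x 50 mm, origin at the centre of its underside.
- collar: Bystander: flat steel collar, 60 mm diameter, 18 mm tall, origin at the centre of its underside.
Not all that is in view belongs to the job. What is shaped like the clip but blue is not meant. What is shaped like the tall_card but orange is not meant.

How it is judged:
On the way:
1. the clip is squeezed wide open in the gripper and lifted off the bench (contact force between the fingers and clip above 4 N and value of joint clip_jaw above 0.22 rad and height (world z) of clip above 0.025 m), for 0.2 s.
At the end, for the whole second after the job is handed in: Clip held squeezed (over 4 N, jaw angle over 0.22 rad), at rest, not touching the tall card; its free edge 8 to 43 mm inside the jaw tips, card within 12 mm of the clip's middle line, within 35 mm of half the board's height, level and in line within 0.25 rad; nothing else shifted (contact force between the fingers and clip above 4 N and value of joint clip_jaw above 0.22 rad and x of clip_mouth in the frame of card_edge between -0.007 and 0.028 m and y of clip_mouth in the frame of card_edge between -0.012 and 0.012 m and z of clip_mouth in the frame of card_edge between -0.035 and 0.035 m and angle between the x axis of clip and the x axis of tall_card, either way round below 0.25 rad and angle between the z axis of clip and the z axis of tall_card, either way round below 0.25 rad and x of clip in the frame of card_edge below 0 m and contact force between clip and tall_card below 0.3 N and linear speed of clip below 0.03 m/s); the arm keeps its last pose, push and grip.
It fails at once if a card stand is shifted by more than 20 mm (distance of any of tall_card, low_card from where it was at the start of the episode above 0.02 m).
It fails at once if a bystander is shifted by more than 30 mm (distance of any of screwdriver, tape, coupling, jar, carton, collar from where it was at the start of the episode above 0.03 m).
It also fails if it takes over 38 s, if anything falls off the work surface, if the arm or the gripper's body presses on something with over 40 N, if the wrist force passes 120 N, or if a joint passes its speed limit or range.

### The arm

A 7-joint arm with a two-finger parallel gripper is mounted at the origin on the work surface. World frame = base frame: x ahead of the robot, y to its left, z up, the work surface at z = 0. Lengths are in m, angles in rad, forces in N, time in s.
With the tool pointing down it reaches from about 0.4 to 0.875 m from the base axis. Payload 19.3 kg.
Tool frame: the origin (TCP) lies on the centre line of the jaws, within the pads' length; the fingertips stand 8 mm ahead of it and the grasp point (between the pads) lies 11 mm behind it (bot.tip_extent is the distance from the TCP to the fingertips, in m); x points along the fingers, y is the direction in which the jaws open and shut, and the axes are right-handed (so a half turn about x gives the same grasp; the last joint's range is limited). The gripper opens to 85 mm and grips with 20 to 120 N. Pads are 22 mm wide; open, the fingers measure 114 mm over their backs; the gripper's body (76 mm by 85 mm) begins 54 mm behind the grasp point. The pads swing forward as they close: fully open they stand 13 mm farther back than shut.
Start: joints at [1.138, 0.521, -0.036, 1.599, 0.021, 1.021, -0.113], TCP at [0.222, -0.584, 0.205] pointing down, gripper open.
Joint ranges: [-2.91, 2.91], [-0.3, 2.13], [-1.5, 1.42], [0.17, 2.43], [-1.26, 4.41], [0.16, 1.93], [-2.52, 2.52]. Speed limits (rad/s): [1.89, 1.89, 2.39, 2.39, 3.01, 3.01, 3.01].

### API

Orientations are given as [roll, pitch, yaw] about the fixed x, y, z axes, in that order (R = Rz(yaw) Ry(pitch) Rx(roll)).
In Python, from workcell import sensors, imaging, order, bot gives the robot as it stands.
- The arm moves only by the tool arm_command, never from a script. Its argument "commands" is a list of rows, each an object of numbers: "dx", "dy", "dz": the shift along the tool's x, y, z in cm; "twist": the turn about the tool's x in rad. A call has 1 to 12 rows; each row is the pose to reach, as a shift and turn from the pose measured when the call began, along the tool's axes at that moment; what a row does not reach only later rows make up. A row lasts 1/12 s, in which the tool goes at most 41.7 mm and 7.16 degrees, less where a joint would pass 70% of its speed; a pose out of reach is approached as far as the arm can. A call with a gripper value outside its range is refused whole. "grip" is the closure, from -1 (fully open) to 1 (shut), set as the call begins (left out, the last holds). The fingers move at their own pace and stop on an object; "squeeze" is the grip in N (left out, the last holds). Time passes only in rows, so rows that repeat a pose let the fingers close. It gives the time, the measured TCP pose, the force and the opening at its end, in the units of the state.
- sensors.observe(): the state, without advancing time (a new reading comes with each control period).
- imaging.grab_frame(name): name is "scene" or "top"; returns the picture (420x560x3 uint8, red, green, blue); there is no depth.
- imaging.camera_info(name): a dict with "fx", "fy", "cx", "cy" (pixels), "dist_coeffs" ([k1, k2, p1, p2, k3] as OpenCV has them; the pictures are not rectified), "origin" and "attitude" of the camera in the world. Camera axes: x right, y down, z forward; pixel columns grow to the right and rows downward; lengths in m; the calibration is good to about 2 mm. A picture is of the moment at which its call begins. camera_info takes no time and is no camera call.
- order.job_done(): hands the job in, once; it reports no verdict.
The state is a dict: "clock": time; "qpos": joint angles; "qd": joint speeds; "joint_efforts": joint torques, N m; "position": TCP position; "tool_rot": TCP orientation; "force": force on the tool from outside, world axes, zero at the start; "moment": the same for the moment, N m; "grip_width": finger opening in m.
Only numpy, scipy, OpenCV 4.12 (cv2) and the standard library are available. Lean on these libraries where they do the work, as an engineer would, in place of code of your own. Each camera call takes 0.05 s, during which the arm holds its last target.

## Working session

There is one attempt and no reset: what is moved stays moved. The work goes in short steps, Python scripts to look and compute and a tool call to move; the robot and the scene stay as the last step left them, time stands still between calls to the robot, and variables do not carry over. Pictures are saved under pics/ and viewed, and the job is handed in when it is done.

Besides the shell and the picture viewer there is one more tool, called after ">>>" as a command line: name --argument value ..., lists and objects as JSON in quotes. arm_command: Moves the arm, as the interface text tells. Its arguments: {"type":"object","properties":{"commands":{"type":"array"},"grip":{"type":"number"},"squeeze":{"type":"number"}},"required":["commands"]}

```bash
mkdir -p pics; python3 - <<'E'
from workcell import sensors, imaging, order, bot
import cv2
for n in ("scene","top"):
    im=imaging.grab_frame(n); cv2.imwrite(f"pics/{n}0.png",im[:,:,::-1]); print(n,imaging.camera_info(n))
print(sensors.observe()); print(bot.tip_extent)
E
```

```text
scene {'fx': 490.0044967039351, 'fy': 490.0044967039351, 'cx': 291.5427288995081, 'cy': 211.51384266666992, 'dist_coeffs': array([-0.09169431,  0.        ,  0.        ,  0.        ,  0.        ]), 'origin': array([ 1.54967273, -0.13236007,  0.92186607]), 'attitude': array([-2.2515196 , -0.02197348,  1.45694931])}
top {'fx': 533.9317410135787, 'fy': 533.9317410135787, 'cx': 279.2059559662293, 'cy': 213.6692549086588, 'dist_coeffs': array([-0.1754873,  0.       ,  0.       ,  0.       ,  0.       ]), 'origin': array([0.37052364, 0.00796825, 1.50930004]), 'attitude': array([-3.01448996,  0.00869092, -1.54854454])}
{'clock': 0.1, 'qpos': array([ 1.13780318,  0.52195635, -0.03633279,  1.59992734,  0.02121895,
        1.02110118, -0.1127995 ]), 'qd': array([ 1.70802692e-03, -4.37457515e-04, -1.15358017e-03, -1.88832866e-03,
        8.26596917e-04,  5.94480086e-04, -4.65085691e-05]), 'joint_efforts': array([ 4.20889672e-03, -9.28497005e+01,  1.98420592e+00, -3.70539165e+01,
        1.82225159e-02,  5.22474103e-03,  7.13409645e-05]), 'position': array([ 0.22165663, -0.58403443,  0.20459051]), 'tool_rot': array([-1.48797934,  1.56978967,  2.01641011]), 'force': array([-0.03306311,  0.39041228,  0.16052264]), 'moment': array([-0.00841449, -0.0928713 , -0.03665702]), 'grip_width': 0.08574730077158965}
0.008
```

View pics/scene0.png

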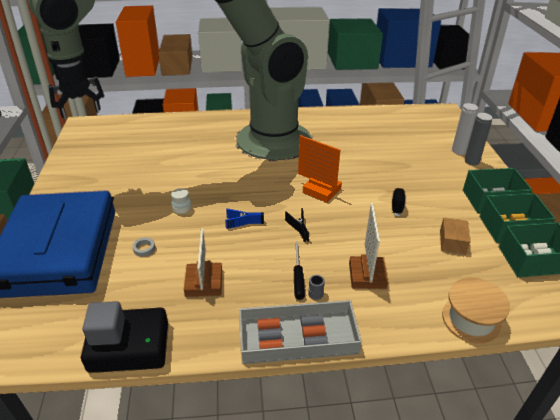

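View pics/top0.png

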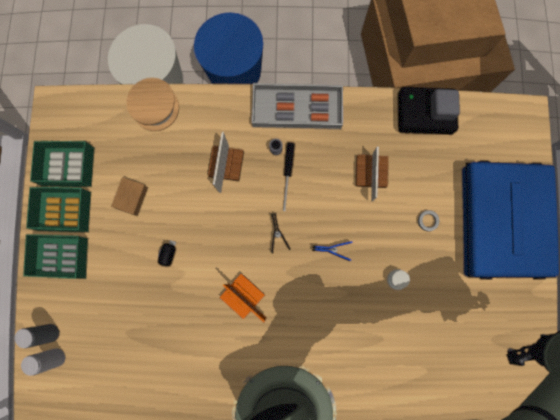

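The black clip is at about (279,232) in top and (298,226) in scene. The blue lookalike is at (330,249) top. The taller off-white card is on the +y side, about (221,162) top and (373,243) scene. The lower card is at (374,175) top and the orange decoy at (242,295) top. I'll enlarge the candidates to confirm.

```bash
cat > h.py <<'E'
import numpy as np, cv2
from scipy.spatial.transform import Rotation as R
from workcell import sensors, imaging, order, bot
def cam(n):
    c=imaging.camera_info(n)
    K=np.array([[c['fx'],0,c['cx']],[0,c['fy'],c['cy']],[0,0,1]])
    return K,np.array(c['dist_coeffs']),np.array(c['origin']),R.from_euler('xyz',c['attitude']).as_matrix()
def ray(n,p):
    K,D,o,M=cam(n)
    u=cv2.undistortPoints(np.array(p,float).reshape(-1,1,2),K,D).reshape(-1,2)
    return o,np.c_[u,np.ones(len(u))]@M.T
def plane(n,p,z):
    o,d=ray(n,p); return o+d*((z-o[2])/d[:,2])[:,None]
def proj(n,P):
    K,D,o,M=cam(n)
    X=(np.array(P,float).reshape(-1,3)-o)@M
    return cv2.projectPoints(X,np.zeros(3),np.zeros(3),K,D)[0].reshape(-1,2)
def tri(pa,pb,a='top',b='scene'):
    oa,da=ray(a,[pa]);ob,db=ray(b,[pb]);da=da[0]/np.linalg.norm(da);db=db[0]/np.linalg.norm(db)
    s=np.linalg.lstsq(np.c_[da,-db],ob-oa,rcond=None)[0]
    A=oa+s[0]*da;B=ob+s[1]*db
    return (A+B)/2,np.linalg.norm(A-B)
E
python3 - <<'E'
import cv2
t=cv2.imread('pics/top0.png');s=cv2.imread('pics/scene0.png')
def c(im,x,y,w,h,f): return cv2.resize(im[y:y+h,x:x+w],None,fx=f,fy=f,interpolation=cv2.INTER_CUBIC)
cv2.imwrite('pics/c1.png',cv2.hconcat([c(t,250,200,60,70,6),c(t,195,125,65,70,6)]))
cv2.imwrite('pics/c2.png',cv2.hconcat([c(s,270,195,60,100,6),c(s,340,195,70,100,6)]))
E
```

```text
(no output)
```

View pics/c1.png

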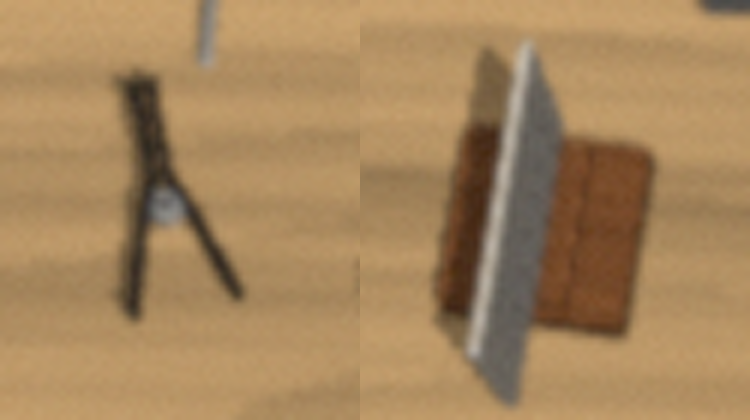

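View pics/c2.png

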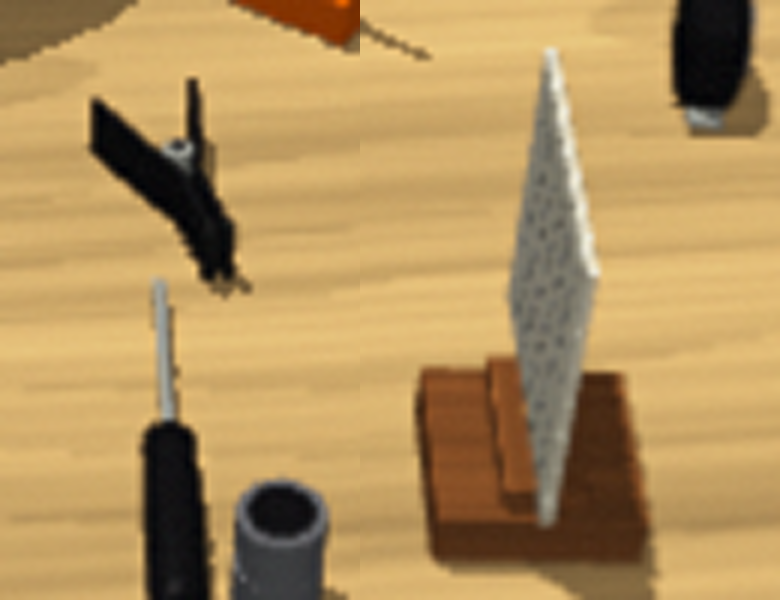

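Confirmed: the clip is all black with a steel pin, jaws pointing +x towards the screwdriver and handles towards the robot. The left (+y) card is the taller off-white one. Next I'll measure both.

```bash
python3 - <<'E'
from h import *
o=lambda x,y,ox,oy:((x+.5)/6-.5+ox,(y+.5)/6-.5+oy)
H=o(166,204,250,200);T=o(140,80,250,200);A=o(134,314,250,200);B=o(238,294,250,200)
P=plane('top',[H,T,A,B],0.034);print('hinge,tip,hA,hB',P.round(4))
v=P[1]-P[0];print('len',np.linalg.norm(v[:2]),np.arctan2(v[1],v[0]),'handle span',np.linalg.norm(P[2]-P[3]))
m=(P[2]+P[3])/2;w=P[0]-m;print('m-hinge',np.linalg.norm(w),np.arctan2(w[1],w[0]))
# scene hinge: crop2 offset 270,195
Hs=o(180,148,270,195);print('tri hinge',tri(H,Hs))
# dark mask of clip contour
t=cv2.imread('pics/top0.png');g=cv2.cvtColor(t,cv2.COLOR_BGR2HSV)
k=((g[...,2]<80)).astype(np.uint8);k[:, :255]=0;k[:,300:]=0;k[:208]=0;k[262:]=0
ys,xs=np.nonzero(k);q=plane('top',np.c_[xs,ys],0.034);print(len(xs),q.min(0),q.max(0),xs.min(),xs.max(),ys.min(),ys.max())
# card: top edge at .17
F=o(526-360,42,195,125);N=o(472-360,354,195,125)
C=plane('top',[N,F],.17);d=C[1]-C[0];print('card top N,F',C.round(4),np.linalg.norm(d),np.arctan2(d[1],d[0]))
# scene top corners : offset (340,195), crop x begins 360
Ns=o(550-360,50,340,195);Fs=o(596-360,272,340,195)
print('triN',tri(N,Ns),'triF',tri(F,Fs))
C2=plane('scene',[Ns,Fs],.17);print(C2, np.arctan2(*(C2[1]-C2[0])[[1,0]]))
print(R.from_euler('xyz',sensors.observe()['tool_rot']).as_matrix().round(3))
E
```

```text
hinge,tip,hA,hB [[ 0.503   0.0292  0.034 ]
 [ 0.5605  0.0426  0.034 ]
 [ 0.4518  0.0428  0.034 ]
 [ 0.462  -0.0049  0.034 ]]
len 0.059055958021431085 0.22862779970078073 handle span 0.04878383889461358
m-hinge 0.04717195620804735 0.21932180377633953
tri hinge (array([0.50270203, 0.0294156 , 0.03724775]), np.float64(0.0005964853622052768))
123 [ 0.45432224 -0.00421924  0.034     ] [0.55755346 0.04781843 0.034     ] 271 289 214 251
card top N,F [[0.6154 0.1939 0.17  ]
 [0.7532 0.1762 0.17  ]] 0.1389721109907673 -0.12755281796869478
triN (array([0.61485175, 0.19291446, 0.17213788]), np.float64(0.0012921062582734232)) triF (array([0.75246951, 0.1761503 , 0.17299857]), np.float64(0.0007212297258726305))
[[0.61219495 0.1931689  0.17      ]
 [0.74928232 0.17776081 0.17      ]] -0.1119263956796816
[[-0.     0.355 -0.935]
 [ 0.001 -0.935 -0.355]
 [-1.    -0.001  0.   ]]
```

```bash
cat >> h.py <<'E'
def go(p,yaw):
    """shift in tool axes (cm) and twist to reach TCP p with clip yaw (tool z = -clip x, tool x down)"""
    s=sensors.observe();M=R.from_euler('xyz',s['tool_rot']).as_matrix()
    d=M.T@(np.array(p)-s['position'])*100
    T=np.c_[[0,0,-1],[np.sin(yaw),-np.cos(yaw),0],[-np.cos(yaw),-np.sin(yaw),0]]
    rv=R.from_matrix(M.T@T).as_rotvec()
    print('pos',s['position'].round(4),'t',round(s['clock'],2),'w',round(s['grip_width'],4),'F',s['force'].round(1)); print('d cm',d.round(2),'rotvec',rv.round(3))
E
python3 - <<'E'
from h import *
print('orange card', plane('top',[(217,268),(266,320)],.17), plane('top',[(217,268),(266,320)],0))
print('orange scene top', plane('scene',[(300,138),(340,153)],.17))
print('orange foot',plane('top',[(242,272),(264,293),(221,298),(243,317)],.03))
print('blue',plane('top',[(312,247),(350,242)],.02))
go([.464,.0203,.12],.225)
E
```

```text
orange card [[0.40066637 0.17642773 0.17      ]
 [0.27447909 0.05028661 0.17      ]] [[0.40449245 0.19781062 0.        ]
 [0.26228797 0.05565816 0.        ]]
orange scene top [[0.28263146 0.05471631 0.17      ]
 [0.3750459  0.15905889 0.17      ]]
orange foot [[0.39453899 0.12424804 0.03      ]
 [0.33825351 0.06198067 0.03      ]
 [0.32140794 0.18032704 0.03      ]
 [0.27099989 0.11811688 0.03      ]]
blue [[ 0.46865545 -0.06849089  0.02      ]
 [ 0.48475615 -0.17481911  0.02      ]]
pos [ 0.2217 -0.584   0.2046] t 0.1 w 0.0857 F [-0.   0.4  0.2]
d cm [  8.5  -47.89 -44.1 ] rotvec [0.138 0.    0.001]
```

>>> arm_command --commands '[{"dy":-1.5,"dz":-1.4},{"dy":-4,"dz":-3.7},{"dy":-6.5,"dz":-6},{"dy":-9,"dz":-8.3},{"dy":-11.5,"dz":-10.6,"twist":0.02},{"dy":-14,"dz":-12.9,"twist":0.04},{"dy":-16.5,"dz":-15.2,"twist":0.06},{"dy":-19,"dz":-17.5,"twist":0.08},{"dy":-21.5,"dz":-19.8,"twist":0.1},{"dy":-24,"dz":-22.1,"twist":0.12},{"dy":-26.5,"dz":-24.4,"twist":0.138},{"dy":-28,"dz":-25.8,"twist":0.138}]' --grip -1 --squeeze 30

```text
validation failed for argument at $.co...
```

```bash
python3 -c "
from h import *
go([.464,.0203,.12],.225);print(sensors.observe()['qpos'].round(2))"
```

```text
pos [ 0.2217 -0.584   0.2046] t 0.1 w 0.0857 F [-0.   0.4  0.2]
d cm [  8.5  -47.89 -44.1 ] rotvec [0.138 0.    0.001]
[ 1.14  0.52 -0.04  1.6   0.02  1.02 -0.11]
```

>>> arm_command --commands '[{"dx":0,"dy":-1.5,"dz":-1.4,"twist":0},{"dx":0,"dy":-4,"dz":-3.7,"twist":0},{"dx":0,"dy":-6.5,"dz":-6,"twist":0},{"dx":0,"dy":-9,"dz":-8.3,"twist":0},{"dx":0,"dy":-11.5,"dz":-10.6,"twist":0.02},{"dx":0,"dy":-14,"dz":-12.9,"twist":0.04},{"dx":0,"dy":-16.5,"dz":-15.2,"twist":0.06},{"dx":0,"dy":-19,"dz":-17.5,"twist":0.08},{"dx":0,"dy":-21.5,"dz":-19.8,"twist":0.1},{"dx":0,"dy":-24,"dz":-22.1,"twist":0.12},{"dx":0,"dy":-26.5,"dz":-24.4,"twist":0.138},{"dx":0,"dy":-28,"dz":-25.8,"twist":0.138}]' --grip -1 --squeeze 30

```text
clock: 1.1
position: [0.3643, -0.2277, 0.2049]
tool_rot: [-1.578, 1.569, 1.789]
force: [0.9, -0.5, 0.1]
grip_width: 0.0854
```

```bash
python3 -c "
from h import *
go([.464,.0203,.12],.225);print(sensors.observe()['qpos'].round(2))"
```

```text
pos [ 0.3643 -0.2277  0.2049] t 1.1 w 0.0854 F [ 0.9 -0.5  0.1]
d cm [  8.52 -21.92 -15.27] rotvec [ 0.001 -0.     0.001]
[ 0.57  0.22 -0.17  2.08  0.05  0.85 -0.97]
```

>>> arm_command --commands '[{"dx":0,"dy":-2.2,"dz":-1.5,"twist":0},{"dx":0,"dy":-4.4,"dz":-3.1,"twist":0},{"dx":0,"dy":-6.6,"dz":-4.6,"twist":0},{"dx":0,"dy":-8.8,"dz":-6.1,"twist":0},{"dx":0,"dy":-11,"dz":-7.7,"twist":0},{"dx":0,"dy":-13.2,"dz":-9.2,"twist":0},{"dx":0,"dy":-15.4,"dz":-10.7,"twist":0},{"dx":0,"dy":-17.6,"dz":-12.3,"twist":0},{"dx":1,"dy":-19.8,"dz":-13.8,"twist":0},{"dx":3,"dy":-21.3,"dz":-14.9,"twist":0},{"dx":5,"dy":-21.9,"dz":-15.3,"twist":0},{"dx":7,"dy":-21.9,"dz":-15.3,"twist":0}]'

```text
clock: 2.1
position: [0.4648, 0.0222, 0.1343]
tool_rot: [-1.869, 1.569, 1.501]
force: [1.5, -0.5, -0.4]
grip_width: 0.0854
```

```bash
python3 - <<'E'
from h import *
go([.464,.0203,.013],.225);print(sensors.observe()['qpos'].round(2))
t=imaging.grab_frame('scene')[:,:,::-1]
cv2.imwrite('pics/s1.png',cv2.resize(t[100:300,200:440],None,fx=3,fy=3,interpolation=cv2.INTER_CUBIC))
E
```

```text
pos [0.4648 0.0222 0.1343] t 2.1 w 0.0854 F [ 1.5 -0.5 -0.4]
d cm [12.13  0.19  0.13] rotvec [ 0.003 -0.001  0.002]
[ 0.07  0.39 -0.31  2.07  0.17  0.71 -1.69]
```

View pics/s1.png

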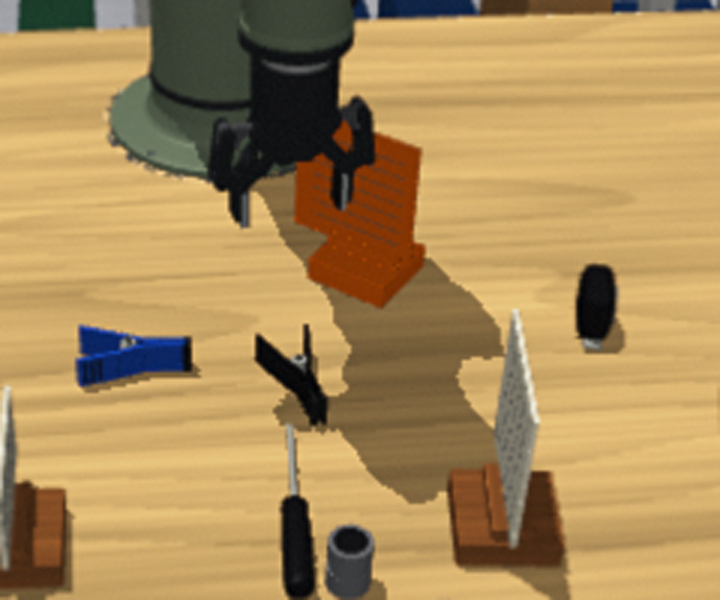

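The gripper is above the clip's handles (crop 285,355) with its fingers straddling them and nothing in the way. I'll descend.

>>> arm_command --commands '[{"dx":2,"dy":0.2,"dz":0.1,"twist":0},{"dx":4,"dy":0.2,"dz":0.1,"twist":0},{"dx":6,"dy":0.2,"dz":0.1,"twist":0},{"dx":8,"dy":0.2,"dz":0.1,"twist":0},{"dx":9.5,"dy":0.2,"dz":0.1,"twist":0},{"dx":10.5,"dy":0.2,"dz":0.1,"twist":0},{"dx":11.3,"dy":0.2,"dz":0.1,"twist":0},{"dx":12,"dy":0.2,"dz":0.1,"twist":0},{"dx":12,"dy":0.2,"dz":0.1,"twist":0},{"dx":12,"dy":0.2,"dz":0.1,"twist":0}]'

```text
clock: 2.98
position: [0.4618, 0.019, 0.0113]
tool_rot: [-0.544, 1.566, 2.825]
force: [-0.8, 0.5, 0.4]
grip_width: 0.085
```

```bash
python3 - <<'E'
from h import *
go([.464,.0203,.013],.225)
t=imaging.grab_frame('scene')[:,:,::-1]
cv2.imwrite('pics/s2.png',cv2.resize(t[140:270,230:370],None,fx=4,fy=4,interpolation=cv2.INTER_CUBIC))
E
```

```text
pos [0.4618 0.019  0.0113] t 2.98 w 0.085 F [-0.8  0.5  0.4]
d cm [-0.17 -0.08 -0.24] rotvec [0.003 0.004 0.002]
```

View pics/s2.png

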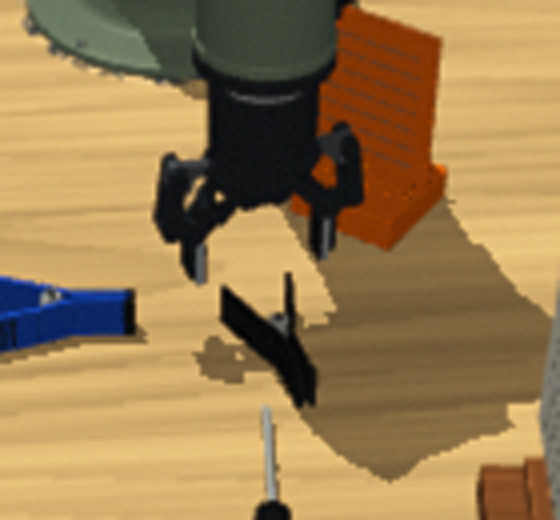

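```bash
python3 - <<'E'
from h import *
s=sensors.observe();M=R.from_euler('xyz',s['tool_rot']).as_matrix();p=s['position']
print(s['clock'],p,s['qpos'].round(2))
f=lambda q:((q-[230,140])*4).round(0)
print('tcp',f(proj('scene',p)))
for e in (.008,-.005):
  for y in (.043,-.043): print(e,y,f(proj('scene',p+M@[e,y,0])))
print('clip hinge/grip',f(proj('scene',[[.503,.0292,.034],[.464,.0203,.017],[.4518,.0428,.033],[.462,-.005,.033]])))
t=imaging.grab_frame('scene')[:,:,::-1];u=imaging.grab_frame('top')[:,:,::-1]
cv2.imwrite('pics/s3.png',cv2.resize(t[140:270,230:370],None,fx=4,fy=4,interpolation=cv2.INTER_CUBIC))
cv2.imwrite('pics/t3.png',cv2.resize(u[190:290,220:330],None,fx=5,fy=5,interpolation=cv2.INTER_CUBIC))
E
```

```text
3.0333 [0.46197779 0.01898744 0.01156928] [-0.    0.61 -0.21  2.14  0.29  0.42 -1.79]
tcp [[256. 309.]]
0.008 0.043 [[199. 329.]]
0.008 -0.043 [[310. 306.]]
-0.005 0.043 [[200. 316.]]
-0.005 -0.043 [[311. 292.]]
clip hinge/grip [[278. 321.]
 [258. 305.]
 [287. 276.]
 [223. 288.]]
```

View pics/s3.png

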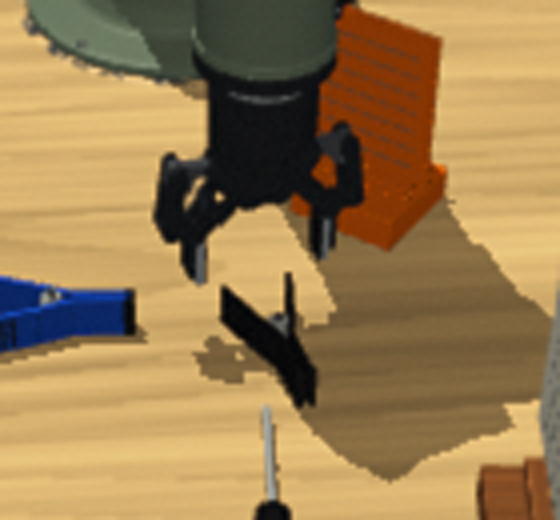

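View pics/t3.png

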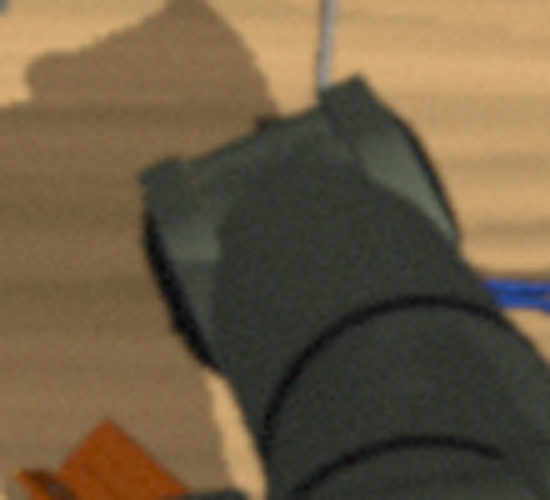

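```bash
python3 - <<'E'
from h import *
s=sensors.observe();M=R.from_euler('xyz',s['tool_rot']).as_matrix();p=s['position']
f=lambda q:((q-[230,140])*4).round(0)
for e in (-.005,-.015,-.025,-.035):
  print(e,[f(proj('scene',p+M@[e,y,z])).tolist() for y in (.046,-.046) for z in (-.011,.011)])
print(f(proj('scene',p+M@[-.065,0,0])), f(proj('scene',p+M@[-.065,0,-.04])))
t=imaging.grab_frame('scene')[:,:,::-1]
cv2.imwrite('pics/s4.png',cv2.resize(t[165:240,260:335],None,fx=8,fy=8,interpolation=cv2.INTER_CUBIC))
E
```

```text
-0.005 [[[200.0, 326.0]], [[191.0, 307.0]], [[320.0, 300.0]], [[309.0, 282.0]]]
-0.015 [[[201.0, 315.0]], [[191.0, 297.0]], [[321.0, 290.0]], [[310.0, 272.0]]]
-0.025 [[[201.0, 304.0]], [[191.0, 286.0]], [[321.0, 279.0]], [[311.0, 261.0]]]
-0.035 [[[201.0, 294.0]], [[191.0, 275.0]], [[322.0, 268.0]], [[311.0, 250.0]]]
[[258. 238.]] [[277. 272.]]
```

View pics/s4.png

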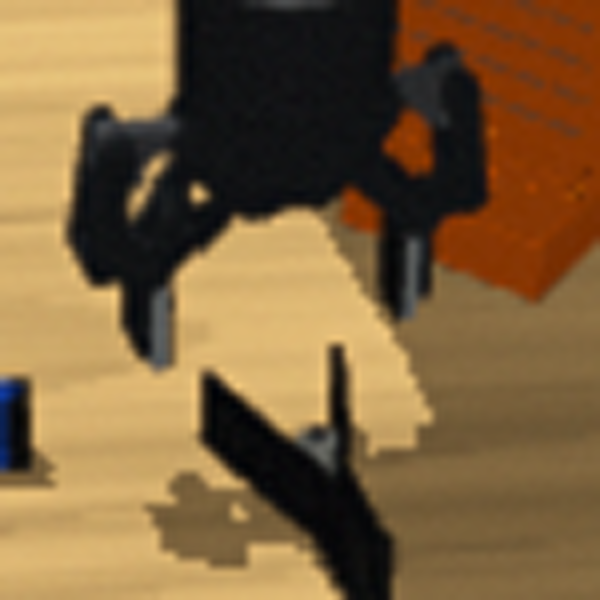

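The fingertips look some 40 mm higher in the picture than the reported TCP implies, so I'll check that before closing.

```bash
python3 - <<'E'
from h import *
print([a for a in dir(bot) if a[0]!='_'])
s=sensors.observe();M=R.from_euler('xyz',s['tool_rot']).as_matrix();print(M.round(3),s['position'],s['clock'])
t=cv2.imread('pics/scene0.png');u=cv2.imread('pics/top0.png')
p0=np.array([.22166,-.58403,.20459]);M0=R.from_euler('xyz',[-1.48797934,1.56978967,2.01641011]).as_matrix()
for n,im,(x,y,w,h) in (('scene',t,(30,50,90,80)),('top',u,(480,310,80,80))):
    c=cv2.resize(im[y:y+h,x:x+w],None,fx=6,fy=6,interpolation=cv2.INTER_CUBIC)
    for e,yy in ((.0,0),(-.005,.043),(-.005,-.043),(-.011,0),(-.065,0)):
        q=(proj(n,p0+M0@[e,yy,0])[0]-[x,y]+.5)*6
        cv2.circle(c,tuple(int(v) for v in q),4,(0,0,255),-1);print(n,e,yy,q.round(0))
    cv2.imwrite(f'pics/chk_{n}.png',c)
E
```

```text
['IKError', 'tip_extent']
[[-0.004  0.226 -0.974]
 [ 0.002 -0.974 -0.226]
 [-1.    -0.002  0.003]] [0.46203607 0.01894877 0.01162483] 3.1833
scene 0.0 0 [331. 466.]
scene -0.005 0.043 [240. 476.]
scene -0.005 -0.043 [416. 438.]
scene -0.011 0 [326. 446.]
scene -0.065 0 [301. 347.]
top 0.0 0 [236. 205.]
top -0.005 0.043 [330. 168.]
top -0.005 -0.043 [151. 245.]
top -0.011 0 [247. 208.]
top -0.065 0 [304. 222.]
```

View pics/chk_scene.png

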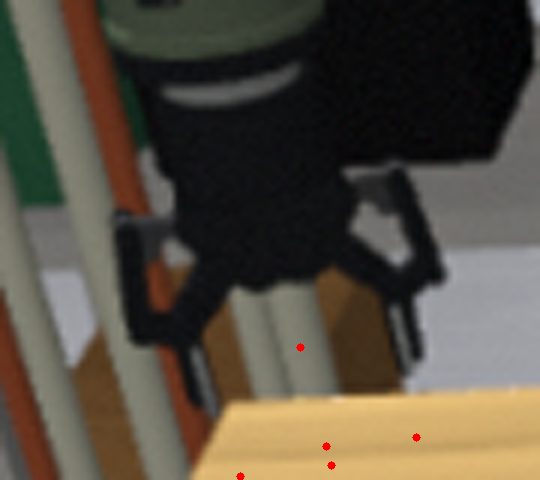

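View pics/chk_top.png

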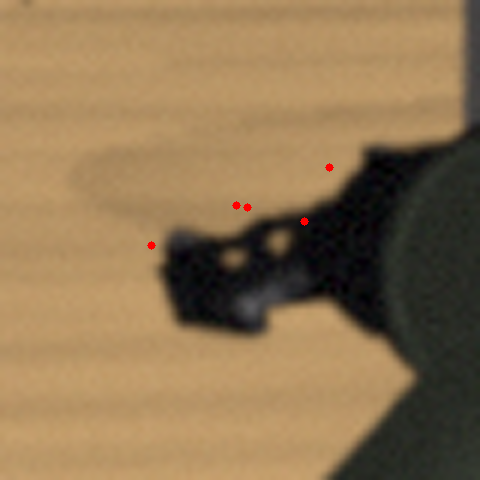

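In both the start picture and this one, the fingertips sit about 40 mm further back along the tool than the reported TCP implies. The bench and objects triangulate at their correct heights, so I don't trust the reported height. I'll go down in small, force-checked steps guided by the camera.

>>> arm_command --commands '[{"dx":0.4,"dy":0,"dz":0,"twist":0},{"dx":0.8,"dy":0,"dz":0,"twist":0},{"dx":1.0,"dy":0,"dz":0,"twist":0}]'

```text
clock: 3.43
position: [0.4619, 0.0189, 0.0012]
tool_rot: [-0.627, 1.567, 2.742]
force: [0.9, -0.8, 0.3]
grip_width: 0.0856
```

```bash
python3 - <<'E'
from h import *
s=sensors.observe();M=R.from_euler('xyz',s['tool_rot']).as_matrix();p=s['position'];print(p,s['force'],s['clock'],s['qd'].round(3))
t=imaging.grab_frame('scene')[:,:,::-1]
c=cv2.resize(t[165:240,260:335],None,fx=8,fy=8,interpolation=cv2.INTER_CUBIC)
for e in (-.04,-.05):
  for y in (.0425,-.0425):
    for z in (-.011,.011):
      q=(proj('scene',p+M@[e,y,z])[0]-[260,165]+.5)*8; cv2.circle(c,tuple(int(v) for v in q),3,(0,0,255) if e==-.04 else (0,255,0),-1)
cv2.imwrite('pics/s5.png',c)
E
```

```text
[0.461939   0.01892059 0.0012009 ] [ 0.92932943 -0.80452367  0.34782868] 3.4333 [-0.022  0.048  0.026  0.006  0.02  -0.047 -0.015]
```

View pics/s5.png

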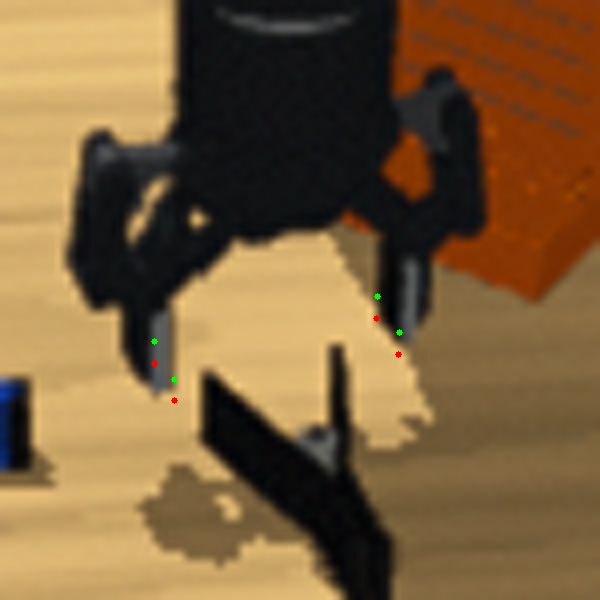

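No contact force, although the reported pose puts the closed tips below the bench. The pads overlay at e≈-0.046 and line up laterally, so the TCP offset is about 41 mm along the tool only. I'll carry on carefully.

>>> arm_command --commands '[{"dx":0.3,"dy":0,"dz":0,"twist":0},{"dx":0.7,"dy":0,"dz":0,"twist":0},{"dx":1.0,"dy":0,"dz":0,"twist":0},{"dx":1.0,"dy":0,"dz":0,"twist":0}]'

```text
clock: 3.82
position: [0.4613, 0.019, -0.0097]
tool_rot: [-0.498, 1.565, 2.872]
force: [-0.5, -0.5, 0.7]
grip_width: 0.0852
```

>>> arm_command --commands '[{"dx":0.4,"dy":-0.05,"dz":-0.15,"twist":0},{"dx":0.8,"dy":-0.05,"dz":-0.25,"twist":0},{"dx":1.2,"dy":-0.05,"dz":-0.25,"twist":0},{"dx":1.5,"dy":-0.05,"dz":-0.25,"twist":0},{"dx":1.5,"dy":-0.05,"dz":-0.25,"twist":0}]'

```text
clock: 4.23
position: [0.4632, 0.0201, -0.0254]
tool_rot: [-0.441, 1.565, 2.928]
force: [-0.1, 0.3, 0.4]
grip_width: 0.0853
```

```bash
cat > v.py <<'E'
from h import *
import sys
s=sensors.observe();M=R.from_euler('xyz',s['tool_rot']).as_matrix();p=s['position'];print(p,s['force'].round(1),s['clock'],s['grip_width'],M.round(3).tolist())
x,y,w,h,f=map(int,sys.argv[2:7])
t=imaging.grab_frame('scene')[:,:,::-1]
cv2.imwrite(sys.argv[1],cv2.resize(t[y:y+h,x:x+w],None,fx=f,fy=f,interpolation=cv2.INTER_CUBIC))
E
python3 v.py pics/s6.png 260 165 75 75 8
```

```text
[ 0.46316289  0.02007143 -0.02542373] [-0.1  0.3  0.4] 4.2333 0.08532358204711768 [[-0.006, 0.226, -0.974], [0.001, -0.974, -0.226], [-1.0, -0.003, 0.006]]
```

View pics/s6.png

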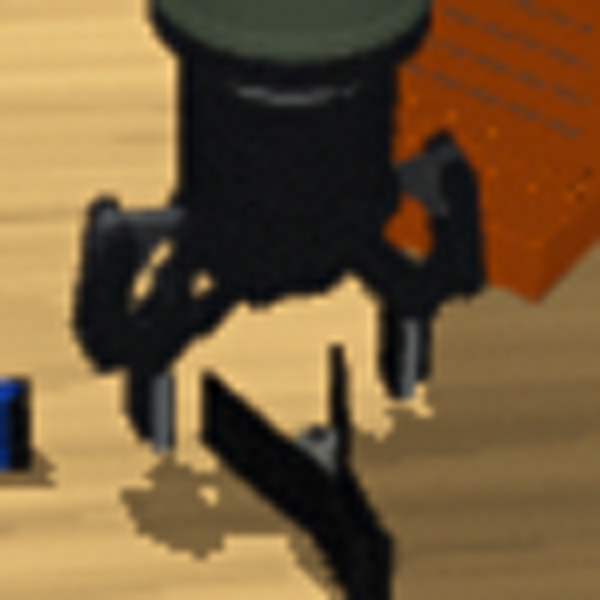

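Fingers straddle the handles (tips at crop 160,448 and 405,395, handle ends at 205,375 and 337,345), still slightly high. I'll go 6 mm lower and close.

>>> arm_command --commands '[{"dx":0.3,"dy":0,"dz":-0.05,"twist":0},{"dx":0.6,"dy":0,"dz":-0.1,"twist":0},{"dx":0.6,"dy":0,"dz":-0.1,"twist":0}]'

```text
clock: 4.53
position: [0.4642, 0.0203, -0.0316]
tool_rot: [-0.437, 1.565, 2.932]
force: [0.5, -0.5, 0.2]
grip_width: 0.0852
```

>>> arm_command --commands '[{"dx":0,"dy":0,"dz":0,"twist":0},{"dx":0,"dy":0,"dz":0,"twist":0},{"dx":0,"dy":0,"dz":0,"twist":0},{"dx":0,"dy":0,"dz":0,"twist":0}]' --grip 0.0 --squeeze 30

```text
clock: 4.87
position: [0.4652, 0.0192, -0.03]
tool_rot: [-0.216, 1.567, -3.131]
force: [-7.7, -8.7, 49.1]
grip_width: 0.0535
```

```bash
python3 v.py pics/s7.png 260 165 75 75 8
```

```text
[ 0.46522795  0.01924905 -0.02997494] [-7.7 -8.7 49.1] 4.8667 0.05352774086533837 [[-0.004, 0.225, -0.974], [-0.0, -0.974, -0.225], [-1.0, -0.001, 0.004]]
```

View pics/s7.png

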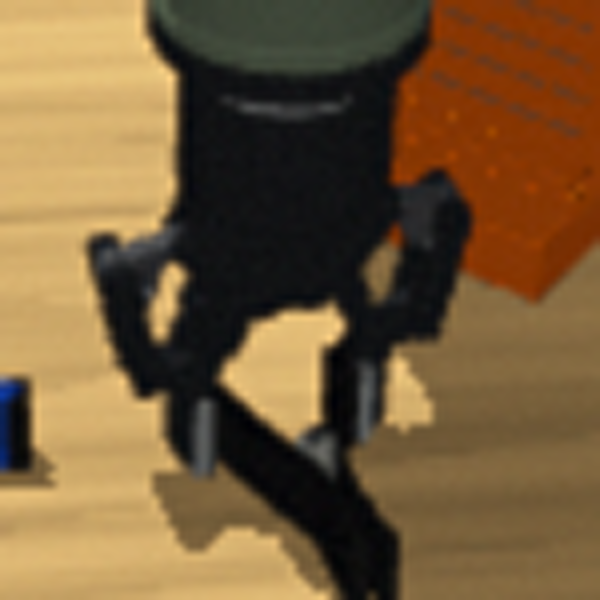

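The closing pads swing down onto the bench (49 N up). I'll raise at once.

>>> arm_command --commands '[{"dx":-0.5,"dy":0,"dz":0,"twist":0},{"dx":-0.8,"dy":0,"dz":0,"twist":0}]' --grip 0.0

```text
clock: 5.08
position: [0.4656, 0.019, -0.0212]
tool_rot: [-0.146, 1.568, -3.061]
force: [0.4, 0.5, -0.8]
grip_width: 0.0432
```

```bash
python3 v.py pics/s8.png 260 165 75 75 8
```

```text
[ 0.46558356  0.01903249 -0.02124444] [ 0.4  0.5 -0.8] 5.0833 0.04323498376467456 [[-0.003, 0.224, -0.974], [-0.0, -0.975, -0.224], [-1.0, -0.0, 0.003]]
```

View pics/s8.png

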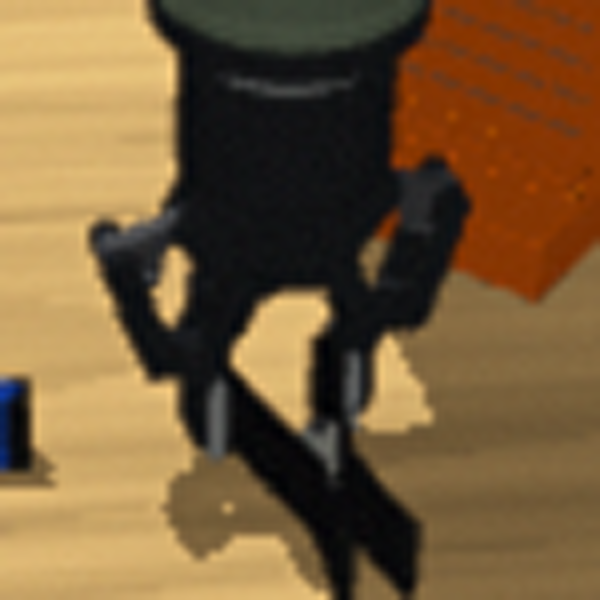

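Force is back to zero, both pads are outside the handles and the jaws are starting to open (crop 345–415, 590). Now the full squeeze.

>>> arm_command --commands '[{"dx":0,"dy":0,"dz":0,"twist":0},{"dx":0,"dy":0,"dz":0,"twist":0},{"dx":0,"dy":0,"dz":0,"twist":0},{"dx":0,"dy":0,"dz":0,"twist":0},{"dx":0,"dy":0,"dz":0,"twist":0},{"dx":0,"dy":0,"dz":0,"twist":0}]' --grip 1 --squeeze 30

```text
clock: 5.63
position: [0.4655, 0.0192, -0.0212]
tool_rot: [-0.222, 1.568, -3.137]
force: [0.5, 0.6, -0.8]
grip_width: 0.0227
```

```bash
python3 v.py pics/s9.png 260 165 75 75 8
```

```text
[ 0.46554822  0.019211   -0.02123545] [ 0.5  0.6 -0.8] 5.6333 0.02266529813390766 [[-0.003, 0.225, -0.974], [-0.0, -0.974, -0.225], [-1.0, -0.001, 0.003]]
```

View pics/s9.png

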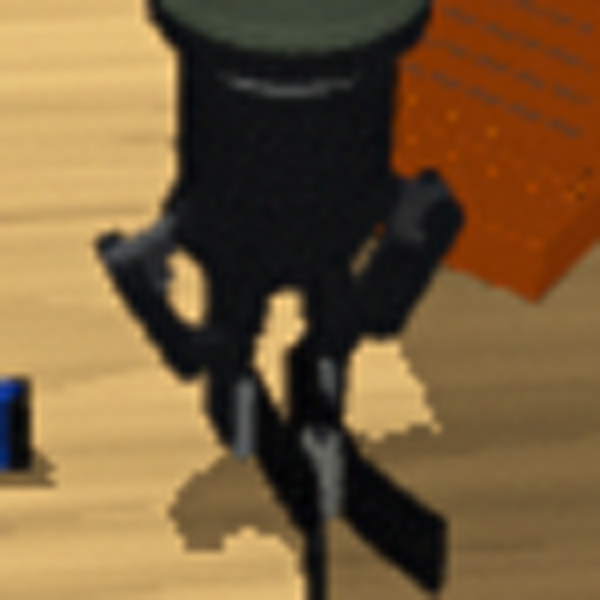

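Handles are parallel and the jaws gape wide. Lifting.

>>> arm_command --commands '[{"dx":-0.4,"dy":0,"dz":0,"twist":0},{"dx":-1.2,"dy":0,"dz":0,"twist":0},{"dx":-2.2,"dy":0,"dz":0,"twist":0},{"dx":-3.2,"dy":0,"dz":0,"twist":0},{"dx":-4.2,"dy":0,"dz":0,"twist":0},{"dx":-5.2,"dy":0,"dz":0,"twist":0},{"dx":-6.2,"dy":0,"dz":0,"twist":0},{"dx":-7.2,"dy":0,"dz":0,"twist":0},{"dx":-8,"dy":0,"dz":0,"twist":0},{"dx":-8.4,"dy":0,"dz":0,"twist":0},{"dx":-8.4,"dy":0,"dz":0,"twist":0}]'

```text
clock: 6.6
position: [0.4663, 0.0192, 0.0637]
tool_rot: [-0.281, 1.569, 3.087]
force: [0.1, 0.5, -1.7]
grip_width: 0.0227
```

```bash
python3 - <<'E'
from h import *
s=sensors.observe();print(s['position'],s['force'].round(1),s['clock'],s['grip_width'])
t=imaging.grab_frame('scene')[:,:,::-1];u=imaging.grab_frame('top')[:,:,::-1]
f=lambda im,x,y,w,h,k:cv2.resize(im[y:y+h,x:x+w],None,fx=k,fy=k,interpolation=cv2.INTER_CUBIC)
cv2.imwrite('pics/s10.png',f(t,255,130,80,90,6));cv2.imwrite('pics/t10.png',f(u,235,175,90,90,6))
E
```

```text
[0.46626717 0.01920952 0.06371875] [ 0.1  0.5 -1.7] 6.6 0.022651153816110582
```

View pics/s10.png

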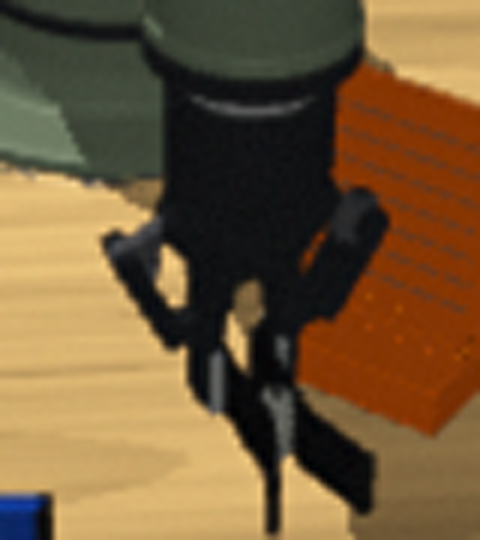

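View pics/t10.png

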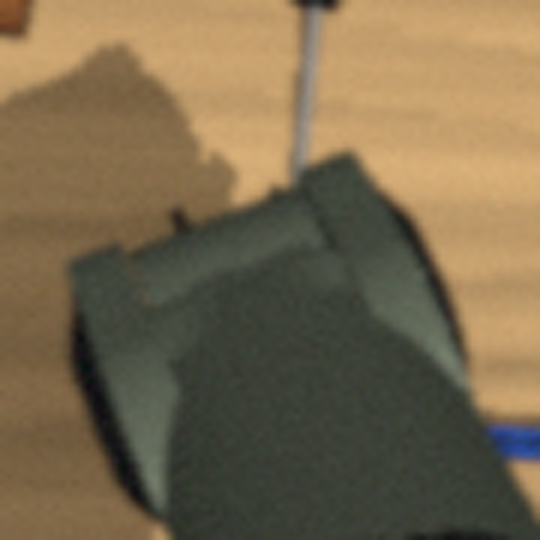

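```bash
python3 - <<'E'
from h import *
def clip(h,yaw,zb):
    c,s=np.cos(yaw),np.sin(yaw); X=np.array([c,s,0]);Y=np.array([-s,c,0]);Z=np.array([0,0,1.])
    h=np.array([*h,zb])
    return [h+.034*Z,h,*[h+.06*X+sy*.019*Y+z*Z for sy in(1,-1) for z in (.034,0)]]
for zb in (.075,.085):
    P=clip((.5035,.0292),.225,zb)
    print(zb,((proj('scene',P)-[255,130]+.5)*6).round(0).tolist());print(((proj('top',P[2:])-[235,175]+.5)*6).round(0).tolist())
E
```

```text
0.075 [[275.0, 418.0], [272.0, 477.0], [362.0, 489.0], [358.0, 548.0], [281.0, 506.0], [279.0, 565.0]]
[[185.0, 214.0], [187.0, 224.0], [269.0, 197.0], [270.0, 207.0]]
0.085 [[275.0, 401.0], [273.0, 460.0], [363.0, 472.0], [359.0, 531.0], [282.0, 488.0], [279.0, 548.0]]
[[184.0, 211.0], [187.0, 221.0], [269.0, 194.0], [270.0, 204.0]]
```

```bash
python3 - <<'E'
from h import *
print(tri((217,268),(340,153)),tri((266,320),(300,138)))
go([.482,.208,.060],-.12);print(sensors.observe()['qpos'].round(2))
t=imaging.grab_frame('scene')[:,:,::-1];cv2.imwrite('pics/s11.png',t)
E
```

```text
(array([0.39858261, 0.16398844, 0.18531134]), np.float64(0.021140695662040913)) (array([0.27450556, 0.05314902, 0.16533528]), np.float64(0.005476519752620242))
pos [0.4657 0.0192 0.0627] t 6.7 w 0.0227 F [-0.1 -0.2 -1.3]
d cm [  0.26 -18.03  -5.83] rotvec [0.346 0.003 0.   ]
[ 0.04  0.51 -0.26  2.11  0.25  0.55 -1.75]
```

View pics/s11.png

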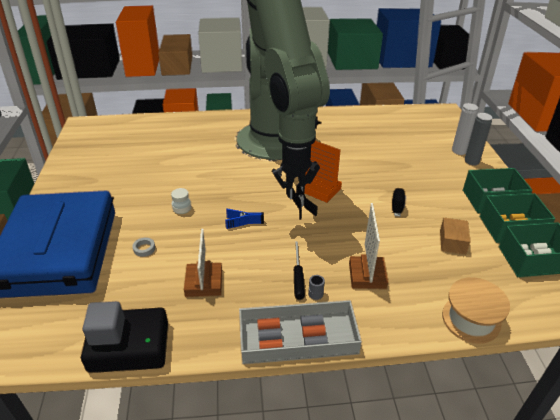

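>>> arm_command --commands '[{"dx":0,"dy":-0.8,"dz":-0.5,"twist":0.0},{"dx":0.1,"dy":-2.4,"dz":-1.4,"twist":0.03},{"dx":0.1,"dy":-4.2,"dz":-2.3,"twist":0.07},{"dx":0.2,"dy":-6,"dz":-3.2,"twist":0.11},{"dx":0.2,"dy":-7.8,"dz":-4,"twist":0.15},{"dx":0.3,"dy":-9.6,"dz":-4.7,"twist":0.19},{"dx":0.3,"dy":-11.4,"dz":-5.3,"twist":0.23},{"dx":0.4,"dy":-13.2,"dz":-5.8,"twist":0.27},{"dx":0.4,"dy":-15,"dz":-6.2,"twist":0.31},{"dx":0.5,"dy":-16.6,"dz":-6.5,"twist":0.346},{"dx":0.5,"dy":-17.7,"dz":-6.6,"twist":0.346},{"dx":0.5,"dy":-17.7,"dz":-6.6,"twist":0.346}]'

```text
clock: 7.75
position: [0.4892, 0.2096, 0.0569]
tool_rot: [-0.048, 1.566, 2.978]
force: [-0.2, -0.1, -0.5]
grip_width: 0.0224
```

```bash
python3 - <<'E'
from h import *
go([.5414,.2011,.058],-.12)
t=imaging.grab_frame('scene')[:,:,::-1];u=imaging.grab_frame('top')[:,:,::-1]
f=lambda im,x,y,w,h,k:cv2.resize(im[y:y+h,x:x+w],None,fx=k,fy=k,interpolation=cv2.INTER_CUBIC)
cv2.imwrite('pics/s12.png',f(t,320,120,100,140,4));cv2.imwrite('pics/t12.png',f(u,165,120,110,120,5))
E
```

```text
pos [0.4892 0.2096 0.0569] t 7.75 w 0.0224 F [-0.2 -0.1 -0.5]
d cm [-0.13  0.24 -5.28] rotvec [0.005 0.004 0.   ]
```

View pics/s12.png

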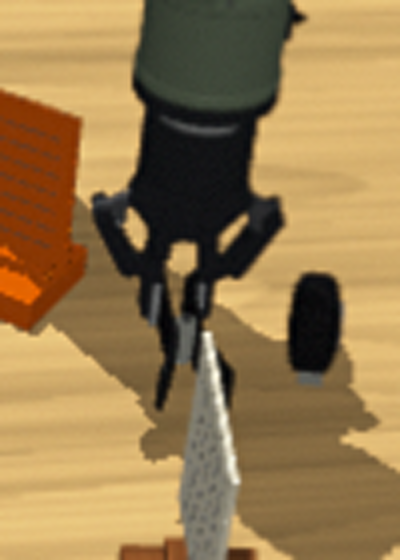

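View pics/t12.png

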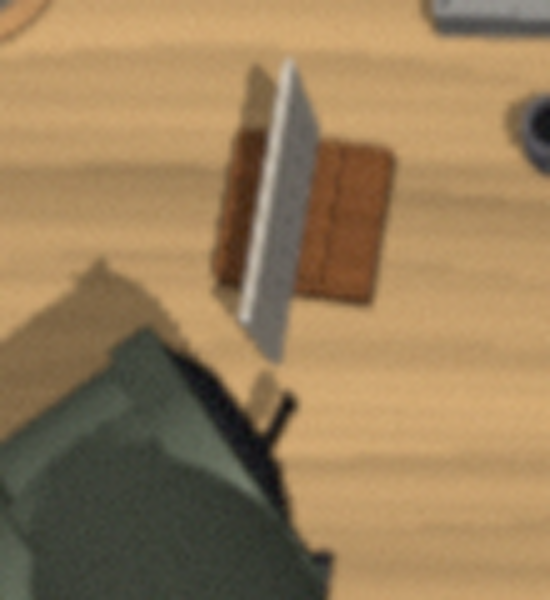

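```bash
cat >> h.py <<'E'
def hinge_from_tcp(zb=.09):
    s=sensors.observe();M=R.from_euler('xyz',s['tool_rot']).as_matrix();X=-M[:,2];Y=-M[:,1]
    h=s['position']+.039*X+.0013*Y; h[2]=zb
    return h,X,Y
E
python3 - <<'E'
from h import *
for zb in (.08,.088):
  h,X,Y=hinge_from_tcp(zb);Z=np.array([0,0,1.])
  print(h,np.arctan2(X[1],X[0]))
  P=[h+.034*Z,*[h+.06*X+sy*.023*Y+z*Z for sy in(1,-1) for z in (.032,.002)]]
  print('scene',((proj('scene',P)-[320,120]+.5)*4).round(0).tolist());print('top',((proj('top',P)-[165,120]+.5)*5).round(0).tolist())
E0=np.array([.615,.1935,0])
C=[E0+[0,0,.17],E0+[0,0,.1]]
print('card',((proj('scene',C)-[320,120]+.5)*4).round(0).tolist(),((proj('top',C)-[165,120]+.5)*5).round(0).tolist())
t=cv2.imread('pics/s12.png');cv2.imwrite('pics/s12b.png',cv2.resize(t[240:440,100:280],None,fx=4,fy=4,interpolation=cv2.INTER_CUBIC)[:600])
E
```

```text
[0.52866559 0.20320629 0.08      ] -0.11755446535896016
scene [[182.0, 322.0], [227.0, 382.0], [221.0, 416.0], [157.0, 380.0], [152.0, 415.0]]
top [[234.0, 501.0], [209.0, 385.0], [217.0, 393.0], [294.0, 396.0], [300.0, 405.0]]
[0.52866559 0.20320629 0.088     ] -0.11755446535896016
scene [[183.0, 313.0], [228.0, 372.0], [222.0, 407.0], [158.0, 371.0], [153.0, 406.0]]
top [[232.0, 499.0], [207.0, 382.0], [215.0, 391.0], [293.0, 394.0], [299.0, 403.0]]
card [[209.0, 336.0], [195.0, 421.0]] [[244.0, 321.0], [261.0, 345.0]]
```

View pics/s12b.png

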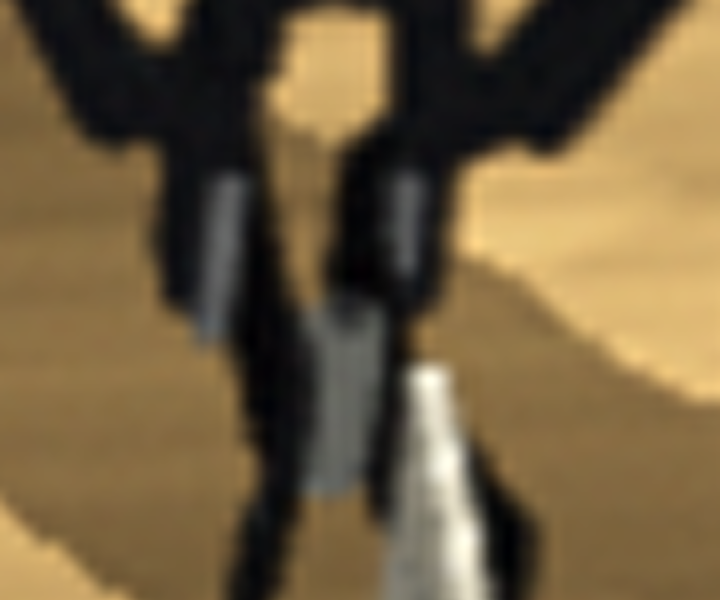

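The prediction matches both views: the jaws straddle the card line, with tips at crop (158,408) and (232,375) and the edge at (208,336). Moving in 4.8 cm along the card.

>>> arm_command --commands '[{"dx":0,"dy":0.1,"dz":-0.3,"twist":0},{"dx":0,"dy":0.2,"dz":-0.9,"twist":0},{"dx":0,"dy":0.3,"dz":-1.5,"twist":0},{"dx":0,"dy":0.3,"dz":-2.1,"twist":0},{"dx":0,"dy":0.3,"dz":-2.7,"twist":0},{"dx":0,"dy":0.3,"dz":-3.3,"twist":0},{"dx":0,"dy":0.3,"dz":-3.9,"twist":0},{"dx":0,"dy":0.3,"dz":-4.4,"twist":0},{"dx":0,"dy":0.3,"dz":-4.7,"twist":0},{"dx":0,"dy":0.3,"dz":-4.8,"twist":0},{"dx":0,"dy":0.3,"dz":-4.8,"twist":0},{"dx":0,"dy":0.3,"dz":-4.8,"twist":0}]'

```text
clock: 8.85
position: [0.5369, 0.198, 0.0568]
tool_rot: [0.261, 1.566, -2.998]
force: [0.6, 0.6, -1.2]
grip_width: 0.0222
```

```bash
python3 - <<'E'
from h import *
go([.5364,.2007,.058],-.12)
h,X,Y=hinge_from_tcp(.088);m=h+.045*X;m[2]=.105
d=np.array([np.cos(-.12),np.sin(-.12)]);n=np.array([-d[1],d[0]]);r=(m-[.615,.1935,.1]);print('mouth in edge',r[:2]@d,r[:2]@n,r[2])
t=imaging.grab_frame('scene')[:,:,::-1];u=imaging.grab_frame('top')[:,:,::-1]
f=lambda im,x,y,w,h,k:cv2.resize(im[y:y+h,x:x+w],None,fx=k,fy=k,interpolation=cv2.INTER_CUBIC)
cv2.imwrite('pics/s13.png',f(t,335,160,75,100,6));cv2.imwrite('pics/t13.png',f(u,165,110,110,120,5))
E
```

```text
pos [0.5369 0.198  0.0568] t 8.85 w 0.0222 F [ 0.6  0.6 -1.2]
d cm [-0.12 -0.27  0.08] rotvec [ 0.003  0.004 -0.001]
mouth in edge 0.005900352181258687 -0.0034104752330183026 0.0049999999999999906
```

View pics/s13.png

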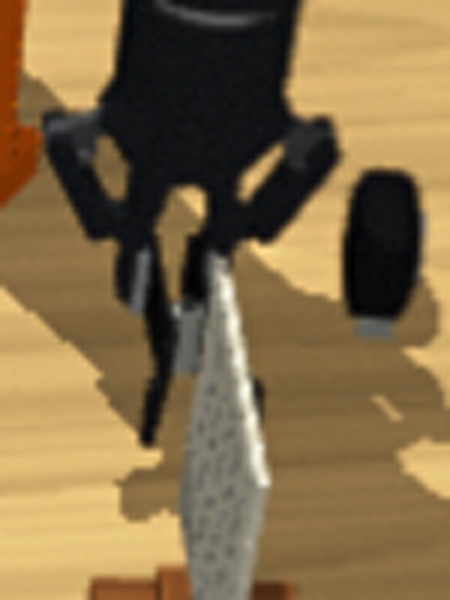

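View pics/t13.png

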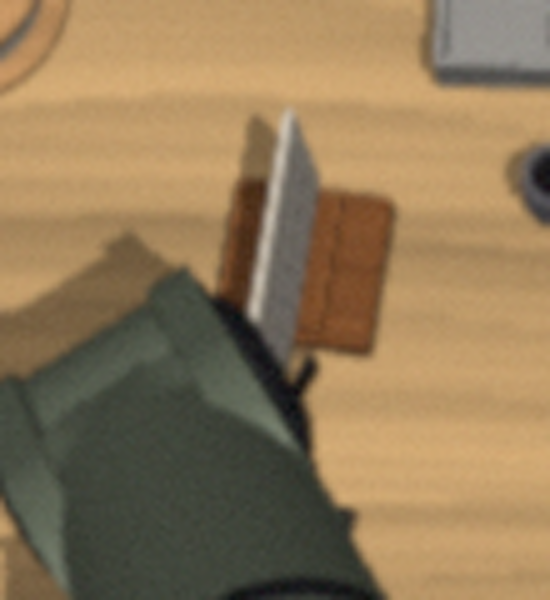

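Slightly off-centre, about 3 mm towards -y. I'll nudge it 2.5 mm back.

>>> arm_command --commands '[{"dx":0,"dy":-0.12,"dz":0,"twist":0},{"dx":0,"dy":-0.25,"dz":0,"twist":0},{"dx":0,"dy":-0.25,"dz":0,"twist":0},{"dx":0,"dy":-0.25,"dz":0,"twist":0},{"dx":0,"dy":-0.25,"dz":0,"twist":0},{"dx":0,"dy":-0.25,"dz":0,"twist":0}]'

```text
clock: 9.45
position: [0.5371, 0.2004, 0.0569]
tool_rot: [0.269, 1.566, -2.99]
force: [-0.3, 0.4, 0.3]
grip_width: 0.0227
```

```bash
python3 - <<'E'
from h import *
s=sensors.observe();print(s['position'],s['force'],s['grip_width'],s['qd'].round(3),s['clock'])
h,X,Y=hinge_from_tcp(.088);m=h+.045*X;m[2]=.105
d=np.array([np.cos(-.12),np.sin(-.12)]);n=np.array([-d[1],d[0]]);r=(m-[.615,.1935,.1]);print('mouth in edge',r[:2]@d,r[:2]@n,r[2],np.arctan2(X[1],X[0]))
Z=np.array([0,0,1.])
P=[h+.034*Z,*[h+.06*X+sy*.023*Y+z*Z for sy in(1,-1) for z in (.032,.002)]]
t=imaging.grab_frame('scene')[:,:,::-1]
a=cv2.imread('pics/scene0.png');
c=cv2.resize(t[170:250,345:405],None,fx=10,fy=10,interpolation=cv2.INTER_CUBIC)
cv2.imwrite('pics/s14.png',c[:600])
print(((proj('scene',P)-[345,170]+.5)*10).round(0).tolist())
D=cv2.absdiff(t.copy(),a).max(2)>60
lab=cv2.connectedComponentsWithStats(cv2.morphologyEx(D.astype(np.uint8),cv2.MORPH_OPEN,np.ones((2,2))))
print([x.tolist() for x in lab[2] if x[4]>15][1:])
E
```

```text
[0.53713442 0.20040295 0.05685238] [-0.33401419  0.35396228  0.29144605] 0.02273677482808843 [ 0.002 -0.001 -0.002 -0.001  0.002 -0.001  0.002] 9.45
mouth in edge 0.0058635524875089795 -0.0009476013938702524 0.0049999999999999906 -0.11737433078149652
[[227.0, 393.0], [343.0, 549.0], [327.0, 637.0], [163.0, 545.0], [150.0, 634.0]]
[[35, 0, 60, 66, 1722], [216, 0, 44, 41, 1025], [262, 0, 5, 15, 56], [269, 0, 103, 40, 2251], [350, 21, 10, 14, 84], [360, 42, 8, 13, 47], [380, 50, 8, 18, 73], [387, 55, 13, 13, 81], [357, 61, 17, 9, 77], [50, 67, 55, 46, 1141], [396, 83, 18, 18, 203], [332, 84, 103, 196, 7430], [175, 161, 124, 48, 3050], [114, 189, 60, 39, 1699], [323, 189, 9, 6, 28], [286, 209, 27, 36, 374]]
```

View pics/s14.png

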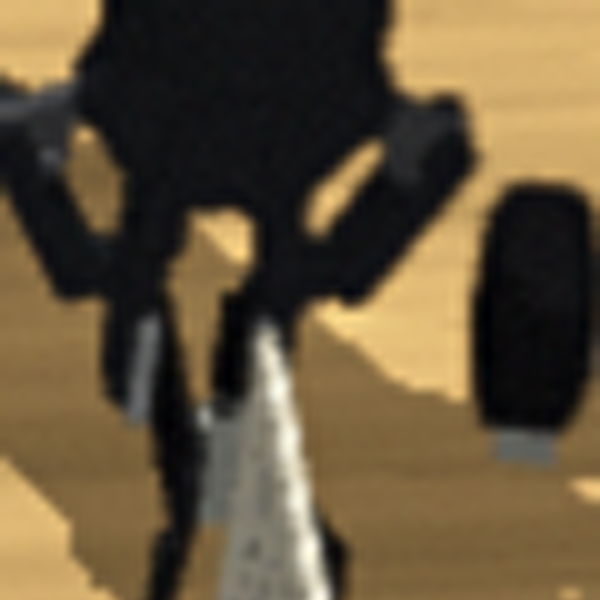

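The view agrees with the prediction: right jaw tip at (347,555), left jaw alongside at (165,590), card edge between them. The card's top corner is unmoved at about (372,203) and the arm is at rest. Handing in.

```bash
python3 -c "
from h import *
print(order.job_done()); s=sensors.observe(); print(s['clock'],s['position'],s['force'].round(1),s['grip_width'])"
```

```text
the job is handed in; nothing more can be done
None
the job is handed in; nothing more can be done
```

I squeezed the black clip open by its handles, lifted it and brought it level around the free edge of the taller card (the one on the left). I handed the job in with the clip still held open there, at about 9.5 s; no verdict came back.

**Last checks:**
- **Position:** the clip's mouth point was about 6 mm past the card's edge, so the edge sits about 21 mm inside the jaw tips. It was about 1 mm off the clip's middle line, 5 mm above half height, and in line within 0.01 rad.
- **Hold:** the finger opening was 22.7 mm, so the handles were squeezed fully. The outside force was under 1 N and the arm was still.
- **Surroundings:** the tall card's top corner had not moved in the pictures. For the other objects I only did a rough before-and-after comparison, and I put the changes it showed down to the arm, the clip and shadows.

**What disagreed or went wrong:**
- **Reported tool position:** the fingertips were about 40 mm higher than the reported position implied, in every picture I checked. I set the grasp height from the cameras and force readings instead.
- **Bench contact:** on the first close the fingertips swung down onto the bench and read 49 N. I raised the gripper about 9 mm at once and finished the squeeze clear of the bench.
- **Clip height:** that raise probably lifted the clip 3–9 mm in the grip. The height above therefore comes from the camera view.
- **Sideways position:** the two cameras differed by 1–2 mm, which is well inside the tolerance.

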